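Clamp the syringe in the pump and draw its plunger to the ring mark

TASK

A glass syringe lies loose in the V-cradle of the syringe pump. Secure it first, with the plunger left where it is: pull the pump's sprung clamp up to its stop by the knob, swing the arm across the barrel and let it down so that it bears on the glass; then draw the plunger straight back until the front edge of its black seal stands at the dark ring that goes right round the barrel, and finish while still holding the plunger there, ready for the pusher block. Pull in line with the bore so that the barrel stays down in its cradle and is not levered up, and do not knock the loose things on the bench.

Things in the scene. Friction and masses are not known exactly. Their poses are not given: they have to be found in the camera images.
- pump: Fixed white syringe pump, 160 (x) by 345 mm (y), grey deck 50 mm high. Origin on the bench under the syringe's axis, which lies 105 mm high along the pump's y, +y to the tip. The flange sits in a 7 mm slot between two cheeks (y -40 to -16 mm, 72 mm wide, 102 mm high). Pusher block 126 mm high at y -193 to -169 mm. Under the bare plunger rod nothing is higher than 68 mm. Display on the -x side.
- cradle (a point): Point on the pump's syringe axis where the barrel's origin stands when it is properly seated, its flange in the slot (1.5 mm play along the axis either way); axes as the pump's.
- clamp_lift (a joint): Height of the sprung clamp post in m: 0 down, 0.030 at its upper stop. A spring pulls it down, about 6 N at the bottom, 15 N at the stop. It rests at about 0.012 when the arm bears on the barrel; the arm clears the barrel above 0.014.
- clamp_swing (a joint): Turn of the clamp arm about its upright post in rad: 0 square across the barrel (arm to the pump's -x), positive towards the pump's +y (parked at 1.2 to 1.4, nearly along the barrel). Swinging it across turns it anticlockwise seen from above. Stops at -0.08 and 1.45; light friction, no spring.
- clamp_arm: Turning part of the clamp: aluminium arm 14 mm wide, 9 mm thick, reaching 66 mm from the post's axis, and the black knob above the post. The post stands at pump x +50, y +50 mm (50 mm from the syringe's axis). Its -x axis points along the arm to the free end; origin on the post's axis 101 mm below the knob's middle.
- clamp_knob (a point): Middle of the clamp's round black fluted knob, 25 mm across, 30 mm high (15 mm above and below this point); 151 mm above the bench when the clamp is down. The arm's top is 32 mm below it; with the clamp down the barrel's top is 28 mm below it. Lifts and turns with the clamp.
- clamp_tip (a point): Underside of the clamp arm near its free end, 62 mm from the post's axis.
- barrel: Loose glass barrel, outside 36 mm, bore 28 mm, 154 mm long plus a 24 mm steel nozzle; 0.25 kg. Origin on its axis at the rear face of its steel flange (52 mm wide, 34 mm high, 4 mm thick); y axis along the bore towards the tip. Short ticks every 10 mm and one ring all round.
- ring_mark (a point): Centre of the one dark ring that goes all round the glass, on the barrel's axis 90 mm from the flange's rear face. Axes as the barrel's.
- plunger: Loose plunger in the bore: black seal 26.4 mm across, 14 mm long; steel rod 10 mm across through an 11.8 mm hole in the flange; button 28 mm across, 10 mm thick; 0.12 kg, light friction only. Origin on the axis at the seal's front face; y to the tip; draw it along -y. Button's inner face at y = -196 mm. At the start the seal's front is 120 to 140 mm from the flange's rear, 56 to 76 mm of rod bare.
- rod_grip (a point): A point on the axis of the plunger's rod, 14 mm inside the button: a place to take the rod from above.
- dark_bottle: Loose small brown bottle with black cap, 31 mm diameter, 67 mm high, origin under its base. Bystander.
- white_jar: Loose white screw-cap jar, 51 mm diameter, 65 mm high, origin under its base. Bystander.
- counter: Loose grey hand tally counter, 58 x 60 mm, 36 mm high, origin under its base. Bystander.

How it is judged:
By the outcome, as a careful person would: the job done as asked, in the order asked, and still so for the second after the job is handed in, while the arm keeps its last pose, push and grip.
It also fails if it takes over 45 s, if anything falls off the work surface, if the arm or the gripper's body presses on something with over 40 N, if the wrist force passes 120 N, or if a joint passes its speed limit or range.

ROBOT

A 6-joint arm with a two-finger parallel gripper is mounted at the origin on a cart in front of the work surface, level with it; the furniture and walls round the work are solid. World frame = base frame: x ahead of the robot, y to its left, z up, the work surface at z = 0. Lengths are in m, angles in rad, forces in N, time in s.
With the tool pointing down it reaches from about 0.425 to 0.95 m from the base axis. Payload 3.5 kg.
Tool frame: the origin (TCP) lies at the very end of the fingers, on their centre line; the grasp point (between the pads) lies 19 mm behind it; z points along the fingers, y is the line along which they close (so a half turn about z gives the same grasp; the last joint's range is limited). The gripper opens to 85 mm and grips with 20 to 120 N. Pads are 22 mm wide; open, the fingers measure 114 mm over their backs; the gripper's body (76 mm by 85 mm) begins 54 mm behind the grasp point. The pads swing forward as they close: fully open they stand 13 mm farther back than shut.
Start: joints at [0.996, 0.286, 1.577, -0, 1.279, -0.15], TCP at [0.278, 0.615, 0.231] pointing down, gripper open.
Joint ranges: [-2.77, 2.77], [-0.9, 2.22], [0.21, 2.48], [-1.53, 4.67], [0.24, 2.81], [-2.84, 2.84]. Speed limits (rad/s): [2.79, 2.79, 3.14, 3.14, 3.14, 3.14].

INTERFACE

Orientations are given as a unit quaternion [x, y, z, w].
In Python, from plant import ctrl, optics, sign_off gives the robot as it stands.
- The arm moves only by the shell command python3 -m creep 'ROWS' [FORCE]. ROWS is JSON, a list of rows, each an object of numbers: "x", "y", "z": the shift along the tool's x, y, z in mm; "rx", "ry", "rz": the turn, a rotation vector about the tool's x, y, z in degrees; "grip": the opening, from 0 (shut) to 1 (fully open). In form: [{"x": .., "y": .., "z": .., "rx": .., "ry": .., "rz": .., "grip": ..}, ...]. A call has exactly 10 rows; each row shifts and turns the commanded pose from where the row before left it, along the tool's axes as they then stand; what a row does not reach is not made up. A row lasts 1/12 s, in which the tool goes at most 41.7 mm and 7.16 degrees, less where a joint would pass 70% of its speed; a pose out of reach is approached as far as the arm can. A call with a gripper value outside its range is refused whole. The fingers move at their own pace and stop on an object; FORCE is the grip in N (left out, the last holds). Time passes only in rows, so rows that do not move let the fingers close, or fill a call up. It gives the time, the measured TCP pose, the force, the opening and the grip force at its end, in the units of the state.
- ctrl.get_state(): the state, without advancing time (a new reading comes with each control period).
- optics.read_camera(name): name is "scene" or "side" or "wrist"; returns a dict with "color" (420x560x3 uint8, blue, green, red), "K" (3x3 intrinsics, pixels), "D" ([k1, k2, p1, p2, k3] as OpenCV has them; the pictures are not rectified), "R" (3x3) and "t" (3): a world point X has camera coordinates R X + t. Camera axes: x right, y down, z forward; pixel columns grow to the right and rows downward; lengths in m; the calibration is good to about 2 mm. A picture is of the moment at which its call begins. There is no depth.
- sign_off(): hands the job in; it is judged then, once.
The state is a dict: "time": time; "qpos": joint angles; "dq": joint speeds; "joint_efforts": joint torques, N m; "eef_pos": TCP position; "tcp_rot": TCP orientation; "contact_force": force on the tool from outside, world axes, zero at the start; "wrist_torque": the same for the moment, N m; "opening": opening from 0.0 (shut) to 1.0 (fully open); "finger_force": force on a finger pad.
Only numpy, scipy, OpenCV 4.12 (cv2) and the standard library are available. Lean on these libraries where they do the work, as an engineer would, in place of code of your own. Each camera call takes 0.05 s, during which the arm holds its last target. There are 200 camera calls.

## Working session

There is one attempt and no reset: what is moved stays moved. The work goes in short steps, Python scripts to look and compute and a shell command to move; the robot and the scene stay as the last step left them, time stands still between calls to the robot, and variables do not carry over. Pictures are saved under pics/ and viewed, at most 10 in all, crops included, and the job is handed in when it is done.

```bash
ls; mkdir -p pics
python3 - <<'E'
from plant import ctrl, optics
import cv2,numpy as np
s=ctrl.get_state();print(s)
for n in("scene","side"):
    c=optics.read_camera(n);cv2.imwrite(f"pics/{n}0.png",c["color"]);np.savez(f"pics/{n}0.npz",**c)
    print(n,c["K"],c["D"],c["R"],c["t"],-np.array(c["R"]).T@c["t"])
E
```

```text
pics
{'time': 0.0, 'qpos': array([ 9.96039294e-01,  2.87202826e-01,  1.57821794e+00, -1.21652742e-05,
        1.27858764e+00, -1.50031311e-01]), 'dq': array([ 1.03604693e-03, -6.60526059e-05, -8.05625249e-04,  1.41218386e-03,
        3.70947026e-04,  1.03834832e-03]), 'joint_efforts': array([-5.36138778e-04, -4.05968571e+01, -2.92634815e+01, -1.47239180e-04,
        5.83403205e-03,  4.99805338e-06]), 'eef_pos': array([0.27777318, 0.61445904, 0.22990023]), 'tcp_rot': array([ 2.10768393e-01,  9.77535281e-01, -1.13149121e-03, -4.22764984e-04]), 'contact_force': array([ 0.31874494,  0.31900758, -0.0441283 ]), 'wrist_torque': array([-0.00523959,  0.02711985, -0.02088921]), 'finger_force': 0.0, 'opening': 1.0018806650710752}
scene [[489.49024759   0.         275.75144557]
 [  0.         489.49024759 203.45287112]
 [  0.           0.           1.        ]] [-0.11865214  0.          0.          0.          0.        ] [[ 0.60980666 -0.79253911  0.00419604]
 [-0.52916691 -0.41108907 -0.74228577]
 [ 0.59001544  0.4504304  -0.67007032]] [-0.32865921  0.30650829  1.00972338] [-0.23313977 -0.58928317  0.90548148]
side [[525.14357783   0.         278.98758061]
 [  0.         525.14357783 206.43452959]
 [  0.           0.           1.        ]] [-0.04274397  0.          0.          0.          0.        ] [[ 0.80724663  0.5901292   0.0100204 ]
 [ 0.49235746 -0.66394661 -0.5628135 ]
 [-0.32547967  0.45926292 -0.82652317]] [-0.38507069 -0.2025873   1.76696287] [ 0.98570288 -0.71876622  1.35027546]
```

View pics/scene0.png

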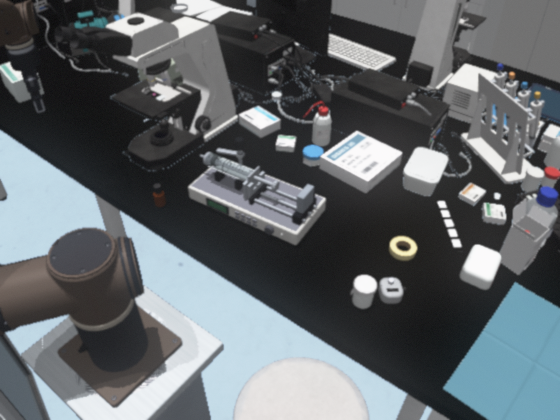

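View pics/side0.png

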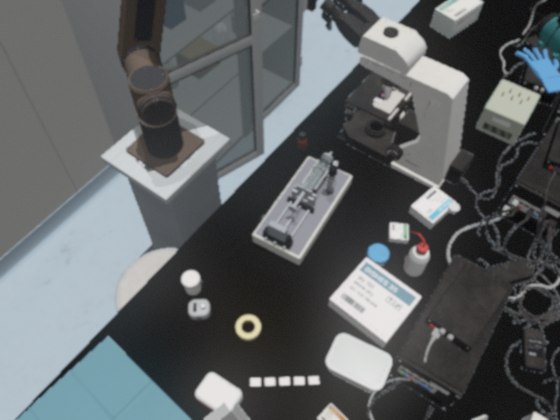

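The pump shows at about (257,200) in the scene view and (303,207) in the side view. The bottle is at scene (158,195), the jar at (364,291) and the counter at (391,290). Next I enlarge the pump in both views.

```bash
cat > h.py <<'E'
import numpy as np,cv2
def ray(c,uv):
    p=cv2.undistortPoints(np.array([[uv]],float),c["K"],c["D"])[0,0]
    R=np.array(c["R"]);t=np.array(c["t"]);return -R.T@t,R.T@np.array([p[0],p[1],1])
def plane(c,uv,z):
    o,d=ray(c,uv);return o+d*(z-o[2])/d[2]
def tri(*obs):
    A=0;b=0;L=[]
    for c,uv in obs:
        o,d=ray(c,uv);d=d/np.linalg.norm(d);P=np.eye(3)-np.outer(d,d);A=A+P;b=b+P@o;L.append((o,d))
    X=np.linalg.solve(A,b);return X,[1e3*np.linalg.norm(np.cross(X-o,d)) for o,d in L]
def proj(c,X):
    return cv2.projectPoints(np.array(X,float).reshape(-1,3),cv2.Rodrigues(np.array(c["R"]))[0],np.array(c["t"]),c["K"],np.array(c["D"]))[0][:,0]
E
python3 - <<'E'
import cv2,numpy as np
a=cv2.imread("pics/scene0.png")[140:245,182:332];b=cv2.imread("pics/side0.png")[145:270,245:365]
a=cv2.resize(a,None,fx=5.3,fy=5.3,interpolation=3)[:,:795]
cv2.imwrite("pics/sc1.png",a)
cv2.imwrite("pics/si1.png",cv2.resize(b,None,fx=4.8,fy=4.8,interpolation=3))
E
```

```text
(no output)
```

View pics/sc1.png

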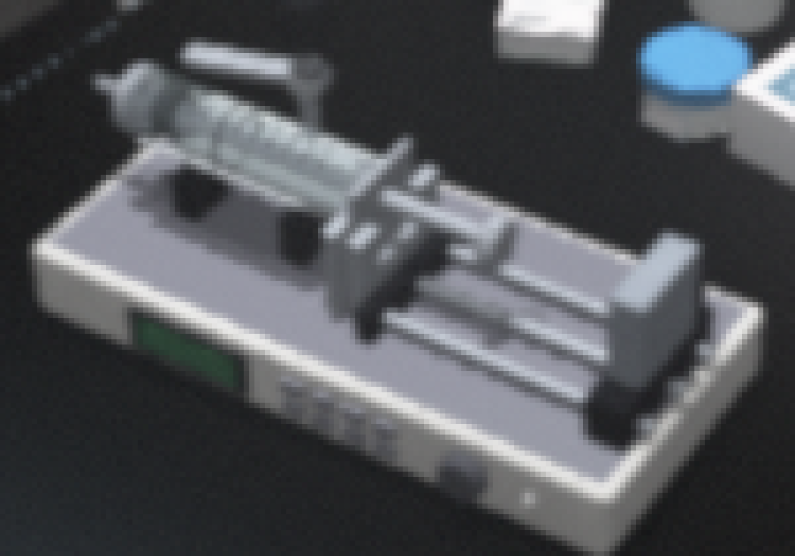

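View pics/si1.png

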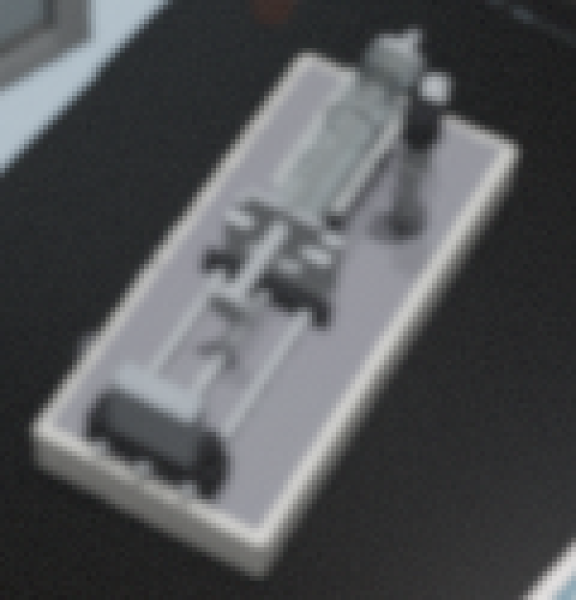

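The crops show the barrel pointing away and to the upper left, the parked arm beside it, the knob, the flange in the slot, the bare rod with its button, and the pusher block. Now I measure the pump pose from the deck corners, knob and button.

Run:
```python
from h import *
C={n:dict(np.load(f"pics/{n}0.npz")) for n in("scene","side")}
S=lambda u,v:(C["scene"],(u/5.3+182-.4,v/5.3+140-.4))
D=lambda u,v:(C["side"],(u/4.8+245-.4,v/4.8+145-.4))
np.set_printoptions(precision=4,suppress=True)
cs={k:plane(*D(*v),.05) for k,v in dict(FL=(308,55),FR=(517,150),BR=(262,548),BL=(38,432)).items()}
for k,v in cs.items():print(k,v)
for a,b in(("FL","FR"),("FR","BR"),("BR","BL"),("BL","FL")):print(a,b,np.linalg.norm(cs[a]-cs[b]))
ss={k:plane(*S(*v),.05) for k,v in dict(FL=(35,248),BL=(605,495),BR=(762,308)).items()}
for k,v in ss.items():print("sc",k,v)
print("knob",tri(S(313,72),D(422,122)))
print("button",tri(S(495,240),D(232,300)))
print("tipnozzle",tri(S(98,83),D(413,35)))
print("armtip sc z.114",plane(*S(185,52),.114))
```

```text
FL [0.435  0.2186 0.05  ]
FR [0.5896 0.2338 0.05  ]
BR [ 0.6241 -0.106   0.05  ]
BL [ 0.4703 -0.1213  0.05  ]
FL FR 0.15534380671390047
FR BR 0.34155430811069953
BR BL 0.15456156384409275
BL FL 0.3416946808490222
sc FL [0.4289 0.2162 0.05  ]
sc BL [ 0.4647 -0.1186  0.05  ]
sc BR [ 0.6187 -0.1041  0.05  ]
knob (array([0.5587, 0.1458, 0.1282]), [np.float64(11.692404309809717), np.float64(11.692404309809616)])
button (array([ 0.5284, -0.0046,  0.1033]), [np.float64(0.6237438682928735), np.float64(0.6237438682928592)])
tipnozzle (array([0.5024, 0.2351, 0.1031]), [np.float64(0.32827968135258223), np.float64(0.3282796813528869)])
armtip sc z.114 [0.5398 0.2074 0.114 ]
```

Run:
```python
from h import *
C={n:dict(np.load(f"pics/{n}0.npz")) for n in("scene","side")}
np.set_printoptions(precision=3,suppress=True)
print("micro base",plane(C["scene"],(132,150),0),plane(C["scene"],(185,160),0),plane(C["side"],(340,130),0),plane(C["side"],(385,165),0))
print("micro head",tri((C["scene"],(138,22)),(C["side"],(395,35))), "stage",tri((C["scene"],(112,95)),(C["side"],(343,95))))
print("bottle",plane(C["scene"],(159,204),0))
print("tcp",proj(C["scene"],[.278,.615,.231]),proj(C["side"],[.278,.615,.231]))
for z in(.136,.166):print("knob proj",proj(C["scene"],[.562,.1427,z]),proj(C["side"],[.562,.1427,z]))
K=np.array([.562,.1427,.30]);p=np.array([.2778,.6145,.2299])
for t in(0,.1,.2,.3,.4,.5,.75,1):print(t,(p+(K-p)*t))
from scipy.spatial.transform import Rotation as Ro
R=Ro.from_quat([.2108,.9775,-.0011,-.0004]).as_matrix();print("tool shift",1e3*R.T@(K-p),R)
```

```text
micro base [0.485 0.535 0.   ] [0.551 0.361 0.   ] [0.435 0.416 0.   ] [0.638 0.374 0.   ]
micro head (array([0.538, 0.459, 0.419]), [np.float64(0.31345225700972923), np.float64(0.31345225700976614)]) stage (array([0.424, 0.423, 0.223]), [np.float64(50.55925721995175), np.float64(50.55925721995186)])
bottle [0.364 0.274 0.   ]
tcp [[ 40.305 106.846]] [[339.418  28.014]]
knob proj [[239.163 147.534]] [[331.627 173.258]]
knob proj [[238.664 138.301]] [[332.59  166.859]]
0 [0.278 0.615 0.23 ]
0.1 [0.306 0.567 0.237]
0.2 [0.335 0.52  0.244]
0.3 [0.363 0.473 0.251]
0.4 [0.391 0.426 0.258]
0.5 [0.42  0.379 0.265]
0.75 [0.491 0.261 0.282]
1 [0.562 0.143 0.3  ]
tool shift [-453.365 -312.9    -69.519] [[-0.911  0.412 -0.001]
 [ 0.412  0.911 -0.002]
 [ 0.    -0.002 -1.   ]]
```

The unlabelled black knob fits the prediction at (0.562, 0.143): its hub and shadow match in both views. I detour near the base to stay clear of the microscope.

```bash
python3 -m creep '[{"x":-13.7,"y":-25,"z":-7},{"x":-13.7,"y":-25,"z":-7},{"x":-13.7,"y":-25,"z":-7},{"x":-13.7,"y":-25,"z":-7},{"x":-13.7,"y":-25,"z":-7},{"x":-13.7,"y":-25,"z":-7},{"x":-13.7,"y":-25,"z":-7},{"x":-13.7,"y":-25,"z":-7},{"x":-13.7,"y":-25,"z":-7},{"x":-13.7,"y":-25,"z":-7}]'
python3 -m creep '[{"x":-31.6,"y":-6.2},{"x":-31.6,"y":-6.2},{"x":-31.6,"y":-6.2},{"x":-31.6,"y":-6.2},{"x":-31.6,"y":-6.2},{"x":-31.6,"y":-6.2},{"x":-31.6,"y":-6.2},{"x":-31.6,"y":-6.2},{"x":-31.6,"y":-6.2},{"x":-31.6,"y":-6.2}]'
python3 -m creep '[{"rz":6},{"rz":6},{"rz":6},{"rz":6},{"rz":6},{"rz":6},{"rz":6},{"rz":6},{"rz":6},{"rz":6}]'
python3 - <<'E'
from h import *
from plant import ctrl,optics
c=optics.read_camera("wrist");cv2.imwrite("pics/w1.png",c["color"]);np.savez("pics/w1.npz",**c)
s=ctrl.get_state();print(s["eef_pos"],s["tcp_rot"],s["qpos"],s["contact_force"])
print(proj(c,[[.562,.1427,.166],[.562,.1427,.136],[.5024,.2351,.105]]),-np.array(c["R"]).T@c["t"])
E
```

```text
[0.27786687 0.61460202 0.23024697] [ 2.10769302e-01  9.77535398e-01 -8.61770272e-04 -3.22379223e-04] [ 9.96036618e-01  2.87006604e-01  1.57781918e+00 -8.50427078e-06
  1.27860705e+00 -1.50033322e-01] [-0.70670907 -0.19161366  0.02423983]
[[ 16.02515129 585.41832348]
 [ 28.54130316 560.48808472]
 [ 66.41093997 495.6260161 ]] [0.20835522 0.6458929  0.37334902]$[0]: bad value
$[0]: bad value
$[0]: bad value
```

View pics/w1.png

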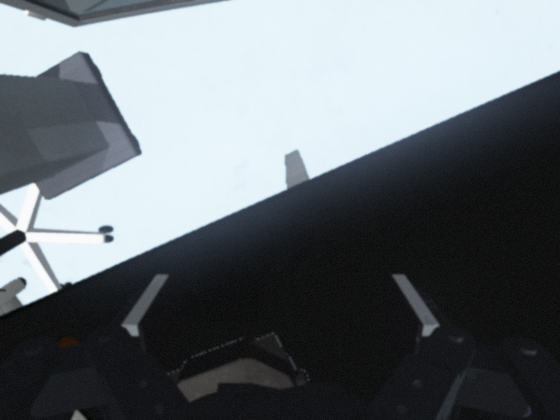

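The rows were refused, so the arm has not moved and the wrist view shows only the starting surroundings. Every key is probably required in each row.

```bash
python3 -m creep '[{"x":-13.7,"y":-25,"z":-7,"rx":0,"ry":0,"rz":0,"grip":1},{"x":-13.7,"y":-25,"z":-7,"rx":0,"ry":0,"rz":0,"grip":1},{"x":-13.7,"y":-25,"z":-7,"rx":0,"ry":0,"rz":0,"grip":1},{"x":-13.7,"y":-25,"z":-7,"rx":0,"ry":0,"rz":0,"grip":1},{"x":-13.7,"y":-25,"z":-7,"rx":0,"ry":0,"rz":0,"grip":1},{"x":-13.7,"y":-25,"z":-7,"rx":0,"ry":0,"rz":0,"grip":1},{"x":-13.7,"y":-25,"z":-7,"rx":0,"ry":0,"rz":0,"grip":1},{"x":-13.7,"y":-25,"z":-7,"rx":0,"ry":0,"rz":0,"grip":1},{"x":-13.7,"y":-25,"z":-7,"rx":0,"ry":0,"rz":0,"grip":1},{"x":-13.7,"y":-25,"z":-7,"rx":0,"ry":0,"rz":0,"grip":1}]'
```

```text
time: 0.98
eef_pos: [0.2996, 0.3294, 0.3013]
tcp_rot: [0.211, 0.978, -0.0, -0.0]
contact_force: [-0.0, -0.1, 0.0]
opening: 0.996
finger_force: 0.0
```

```bash
python3 -m creep '[{"x":-31.6,"y":-6.2,"z":0,"rx":0,"ry":0,"rz":0,"grip":1},{"x":-31.6,"y":-6.2,"z":0,"rx":0,"ry":0,"rz":0,"grip":1},{"x":-31.6,"y":-6.2,"z":0,"rx":0,"ry":0,"rz":0,"grip":1},{"x":-31.6,"y":-6.2,"z":0,"rx":0,"ry":0,"rz":0,"grip":1},{"x":-31.6,"y":-6.2,"z":0,"rx":0,"ry":0,"rz":0,"grip":1},{"x":-31.6,"y":-6.2,"z":0,"rx":0,"ry":0,"rz":0,"grip":1},{"x":-31.6,"y":-6.2,"z":0,"rx":0,"ry":0,"rz":0,"grip":1},{"x":-31.6,"y":-6.2,"z":0,"rx":0,"ry":0,"rz":0,"grip":1},{"x":-31.6,"y":-6.2,"z":0,"rx":0,"ry":0,"rz":0,"grip":1},{"x":-31.6,"y":-6.2,"z":0,"rx":0,"ry":0,"rz":0,"grip":1}]'
python3 -m creep '[{"x":0,"y":0,"z":0,"rx":0,"ry":0,"rz":6,"grip":1},{"x":0,"y":0,"z":0,"rx":0,"ry":0,"rz":6,"grip":1},{"x":0,"y":0,"z":0,"rx":0,"ry":0,"rz":6,"grip":1},{"x":0,"y":0,"z":0,"rx":0,"ry":0,"rz":6,"grip":1},{"x":0,"y":0,"z":0,"rx":0,"ry":0,"rz":6,"grip":1},{"x":0,"y":0,"z":0,"rx":0,"ry":0,"rz":6,"grip":1},{"x":0,"y":0,"z":0,"rx":0,"ry":0,"rz":6,"grip":1},{"x":0,"y":0,"z":0,"rx":0,"ry":0,"rz":6,"grip":1},{"x":0,"y":0,"z":0,"rx":0,"ry":0,"rz":6,"grip":1},{"x":0,"y":0,"z":0,"rx":0,"ry":0,"rz":6,"grip":1}]'
cat > look.py <<'E'
import sys
from h import *
from plant import ctrl,optics
np.set_printoptions(precision=4,suppress=True)
n=sys.argv[1]
c=optics.read_camera("wrist");cv2.imwrite(f"pics/{n}.png",c["color"]);np.savez(f"pics/{n}.npz",**c)
s=ctrl.get_state();print(s["eef_pos"],s["tcp_rot"],s["qpos"],s["contact_force"])
u=np.array([-.1045,.9945,0]);v=np.array([.9945,.1045,0]);O=np.array([.5174,.0879,0])
P=lambda x,y,z:O+x*v+y*u+[0,0,z]
for nm,X in dict(knobtop=P(.05,.05,.166),knobbot=P(.05,.05,.136),ring=P(0,.06,.123),nozz=P(0,.148,.105)).items():print(nm,X,proj(c,X))
E
python3 look.py w2
```

```text
time: 1.82
eef_pos: [0.5633, 0.1429, 0.3009]
tcp_rot: [0.211, 0.977, -0.0, -0.0]
contact_force: [0.2, 1.5, 0.3]
opening: 0.996
finger_force: 0.0
time: 2.65
eef_pos: [0.5621, 0.144, 0.3008]
tcp_rot: [0.673, 0.739, -0.0, -0.0]
contact_force: [0.0, -0.0, -0.8]
opening: 1.002
finger_force: 0.0
[0.5621 0.144  0.3008] [ 0.6745  0.7383 -0.0003 -0.0003] [ 0.076   0.0324  1.7366  0.      1.3735 -0.0143] [-0.8217  0.2028  0.1771]
knobtop [0.5619 0.1429 0.166 ] [[279.5336 199.9389]]
knobbot [0.5619 0.1429 0.136 ] [[279.5968 190.9758]]
ring [0.5111 0.1476 0.123 ] [[225.495  177.6598]]
nozz [0.5019 0.2351 0.105 ] [[223.3928  78.6052]]
```

View pics/w2.png

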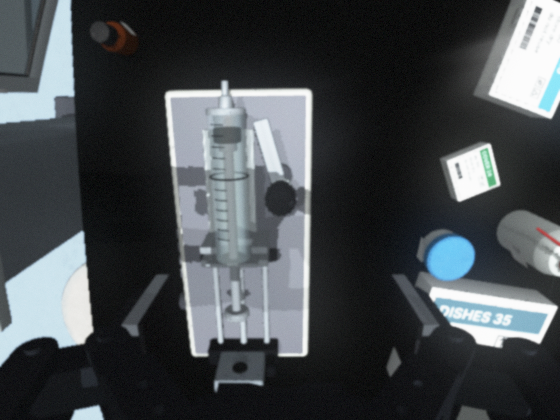

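The wrist view is clear. The knob is at (280,198), predicted (279.6,196). The arm is parked up to (262,125), the ring is at (229,177), the seal at (228,133), the button at (236,312) and the pusher at (240,365). The estimate holds to about 2 mm, so I descend on the knob.

```bash
python3 -m creep '[{"x":-1,"y":0,"z":17,"rx":0,"ry":0,"rz":0,"grip":0.5},{"x":-1,"y":0,"z":17,"rx":0,"ry":0,"rz":0,"grip":0.5},{"x":0,"y":0,"z":17,"rx":0,"ry":0,"rz":0,"grip":0.5},{"x":0,"y":0,"z":17,"rx":0,"ry":0,"rz":0,"grip":0.5},{"x":0,"y":0,"z":17,"rx":0,"ry":0,"rz":0,"grip":0.5},{"x":0,"y":0,"z":17,"rx":0,"ry":0,"rz":0,"grip":0.5},{"x":0,"y":0,"z":17,"rx":0,"ry":0,"rz":0,"grip":0.5},{"x":0,"y":0,"z":17,"rx":0,"ry":0,"rz":0,"grip":0.5},{"x":0,"y":0,"z":17,"rx":0,"ry":0,"rz":0,"grip":0.5},{"x":0,"y":0,"z":15,"rx":0,"ry":0,"rz":0,"grip":0.5}]'
python3 -m creep '[{"x":0,"y":0,"z":0,"rx":0,"ry":0,"rz":0,"grip":0},{"x":0,"y":0,"z":0,"rx":0,"ry":0,"rz":0,"grip":0},{"x":0,"y":0,"z":0,"rx":0,"ry":0,"rz":0,"grip":0},{"x":0,"y":0,"z":0,"rx":0,"ry":0,"rz":0,"grip":0},{"x":0,"y":0,"z":0,"rx":0,"ry":0,"rz":0,"grip":0},{"x":0,"y":0,"z":0,"rx":0,"ry":0,"rz":0,"grip":0},{"x":0,"y":0,"z":0,"rx":0,"ry":0,"rz":0,"grip":0},{"x":0,"y":0,"z":0,"rx":0,"ry":0,"rz":0,"grip":0},{"x":0,"y":0,"z":0,"rx":0,"ry":0,"rz":0,"grip":0},{"x":0,"y":0,"z":0,"rx":0,"ry":0,"rz":0,"grip":0}]' 60
```

```text
time: 3.53
eef_pos: [0.5619, 0.142, 0.1318]
tcp_rot: [0.67, 0.742, -0.001, -0.0]
contact_force: [0.3, 0.0, 0.5]
opening: 0.5
finger_force: 0.0
time: 4.37
eef_pos: [0.5618, 0.142, 0.133]
tcp_rot: [0.671, 0.741, -0.001, -0.001]
contact_force: [-1.6, -0.4, -8.0]
opening: 0.274
finger_force: 59.1
```

```bash
python3 -m creep '[{"x":0,"y":0,"z":-3,"rx":0,"ry":0,"rz":0,"grip":0},{"x":0,"y":0,"z":-3,"rx":0,"ry":0,"rz":0,"grip":0},{"x":0,"y":0,"z":-3,"rx":0,"ry":0,"rz":0,"grip":0},{"x":0,"y":0,"z":-3,"rx":0,"ry":0,"rz":0,"grip":0},{"x":0,"y":0,"z":-3,"rx":0,"ry":0,"rz":0,"grip":0},{"x":0,"y":0,"z":-3,"rx":0,"ry":0,"rz":0,"grip":0},{"x":0,"y":0,"z":-3,"rx":0,"ry":0,"rz":0,"grip":0},{"x":0,"y":0,"z":-3,"rx":0,"ry":0,"rz":0,"grip":0},{"x":0,"y":0,"z":-3,"rx":0,"ry":0,"rz":0,"grip":0},{"x":0,"y":0,"z":-2,"rx":0,"ry":0,"rz":0,"grip":0}]' 80
```

```text
time: 5.2
eef_pos: [0.5618, 0.142, 0.1616]
tcp_rot: [0.671, 0.741, -0.001, -0.001]
contact_force: [-0.8, -0.7, -28.7]
opening: 0.265
finger_force: 79.7
```

```bash
python3 -m creep '[{"x":0,"y":0,"z":0.5,"rx":0,"ry":0,"rz":-4,"grip":0},{"x":0,"y":0,"z":0,"rx":0,"ry":0,"rz":-6,"grip":0},{"x":0,"y":0,"z":0,"rx":0,"ry":0,"rz":-6,"grip":0},{"x":0,"y":0,"z":0,"rx":0,"ry":0,"rz":-6,"grip":0},{"x":0,"y":0,"z":0,"rx":0,"ry":0,"rz":-6,"grip":0},{"x":0,"y":0,"z":0,"rx":0,"ry":0,"rz":-6,"grip":0},{"x":0,"y":0,"z":0,"rx":0,"ry":0,"rz":-6,"grip":0},{"x":0,"y":0,"z":0,"rx":0,"ry":0,"rz":-6,"grip":0},{"x":0,"y":0,"z":0,"rx":0,"ry":0,"rz":-6,"grip":0},{"x":0,"y":0,"z":0,"rx":0,"ry":0,"rz":-6,"grip":0}]'
python3 -m creep '[{"x":0,"y":0,"z":0,"rx":0,"ry":0,"rz":-5,"grip":0},{"x":0,"y":0,"z":0,"rx":0,"ry":0,"rz":-5,"grip":0},{"x":0,"y":0,"z":0,"rx":0,"ry":0,"rz":-4,"grip":0},{"x":0,"y":0,"z":0,"rx":0,"ry":0,"rz":-2,"grip":0},{"x":0,"y":0,"z":0,"rx":0,"ry":0,"rz":-1,"grip":0},{"x":0,"y":0,"z":0,"rx":0,"ry":0,"rz":0,"grip":0},{"x":0,"y":0,"z":0,"rx":0,"ry":0,"rz":0,"grip":0},{"x":0,"y":0,"z":0,"rx":0,"ry":0,"rz":0,"grip":0},{"x":0,"y":0,"z":0,"rx":0,"ry":0,"rz":0,"grip":0},{"x":0,"y":0,"z":0,"rx":0,"ry":0,"rz":0,"grip":0}]'
python3 - <<'E'
from h import *
from plant import ctrl,optics
s=ctrl.get_state();print(s["wrist_torque"],s["qpos"])
a=[]
for n in("scene","side"):
    c=optics.read_camera(n)["color"];a.append(cv2.resize(c[130:230,185:295] if n=="scene" else c[145:245,250:360],None,fx=3.6,fy=3.6,interpolation=3))
cv2.imwrite("pics/sw.png",np.hstack(a))
E
```

```text
time: 6.03
eef_pos: [0.5617, 0.1412, 0.1609]
tcp_rot: [0.225, 0.974, -0.001, -0.001]
contact_force: [-3.6, -2.1, -15.7]
opening: 0.264
finger_force: 81.3
time: 6.87
eef_pos: [0.562, 0.1412, 0.1614]
tcp_rot: [0.081, 0.997, -0.001, -0.001]
contact_force: [-2.7, -4.6, -16.9]
opening: 0.266
finger_force: 81.1
[-1.15552167  0.63852697  0.04525387] [ 0.07204328  0.14672203  1.87468831 -0.00246395  1.12207503 -1.33468383]
```

View pics/sw.png

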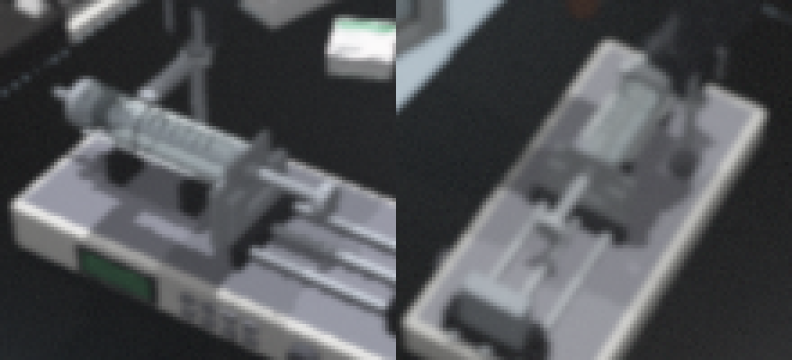

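The left crop shows the clamp arm swung from its hub at crop (198,55) over the barrel to its tip near (145,97). I check that against the projected swing angles.

Run:
```python
from h import *
C=dict(np.load("pics/scene0.npz"))
O=np.array([.5174,.0879,0]);u=np.array([-.1045,.9945,0]);v=np.array([.9945,.1045,0])
K=np.array([.562,.1412,0])
for z in (.114+.029,):
  for a in(-.08,0,.1,.2,.3,.4):
    d=-np.cos(a)*v+np.sin(a)*u
    print(a,((proj(C,[K+[0,0,z],K+.066*d+[0,0,z]])-[185,130])*3.6+1.8).round(1).tolist())
```

```text
-0.08 [[197.9, 58.0], [151.7, 105.4]]
0 [[197.9, 58.0], [145.6, 103.2]]
0.1 [[197.9, 58.0], [138.5, 100.1]]
0.2 [[197.9, 58.0], [132.1, 96.6]]
0.3 [[197.9, 58.0], [126.3, 92.7]]
0.4 [[197.9, 58.0], [121.3, 88.4]]
```

Swing is within about 0.05 rad of square. I turn 2° more, then lower and release.

```bash
python3 -m creep '[{"x":0,"y":0,"z":0,"rx":0,"ry":0,"rz":-1,"grip":0},{"x":0,"y":0,"z":0,"rx":0,"ry":0,"rz":-1,"grip":0},{"x":0,"y":0,"z":3,"rx":0,"ry":0,"rz":0,"grip":0},{"x":0,"y":0,"z":3,"rx":0,"ry":0,"rz":0,"grip":0},{"x":0,"y":0,"z":3,"rx":0,"ry":0,"rz":0,"grip":0},{"x":0,"y":0,"z":3,"rx":0,"ry":0,"rz":0,"grip":0},{"x":0,"y":0,"z":2,"rx":0,"ry":0,"rz":0,"grip":0},{"x":0,"y":0,"z":2,"rx":0,"ry":0,"rz":0,"grip":0},{"x":0,"y":0,"z":1,"rx":0,"ry":0,"rz":0,"grip":0},{"x":0,"y":0,"z":0,"rx":0,"ry":0,"rz":0,"grip":0}]'
```

```text
time: 7.8
eef_pos: [0.5624, 0.1412, 0.1456]
tcp_rot: [0.064, 0.998, -0.001, -0.0]
contact_force: [-5.6, -4.2, -12.0]
opening: 0.269
finger_force: 81.6
```

```bash
python3 -m creep '[{"x":0,"y":0,"z":0.5,"rx":0,"ry":0,"rz":0,"grip":0},{"x":0,"y":0,"z":0.5,"rx":0,"ry":0,"rz":0,"grip":0},{"x":0,"y":0,"z":0.5,"rx":0,"ry":0,"rz":0,"grip":0},{"x":0,"y":0,"z":0.5,"rx":0,"ry":0,"rz":0,"grip":0},{"x":0,"y":0,"z":0,"rx":0,"ry":0,"rz":0,"grip":0},{"x":0,"y":0,"z":0,"rx":0,"ry":0,"rz":0,"grip":0.35},{"x":0,"y":0,"z":0,"rx":0,"ry":0,"rz":0,"grip":0.4},{"x":0,"y":0,"z":0,"rx":0,"ry":0,"rz":0,"grip":0.5},{"x":0,"y":0,"z":0,"rx":0,"ry":0,"rz":0,"grip":0.5},{"x":0,"y":0,"z":0,"rx":0,"ry":0,"rz":0,"grip":0.5}]'
python3 -m creep '[{"x":0,"y":0,"z":-15,"rx":0,"ry":0,"rz":0,"grip":0.5},{"x":0,"y":0,"z":-15,"rx":0,"ry":0,"rz":0,"grip":0.5},{"x":0,"y":0,"z":-15,"rx":0,"ry":0,"rz":0,"grip":0.5},{"x":0,"y":0,"z":-15,"rx":0,"ry":0,"rz":0,"grip":0.5},{"x":0,"y":0,"z":-15,"rx":0,"ry":0,"rz":0,"grip":0.5},{"x":0,"y":0,"z":-15,"rx":0,"ry":0,"rz":0,"grip":0.5},{"x":0,"y":0,"z":-15,"rx":0,"ry":0,"rz":0,"grip":0.5},{"x":0,"y":0,"z":0,"rx":0,"ry":0,"rz":7,"grip":0.5},{"x":0,"y":0,"z":0,"rx":0,"ry":0,"rz":7,"grip":0.5},{"x":0,"y":0,"z":0,"rx":0,"ry":0,"rz":7,"grip":0.5}]'
python3 -m creep '[{"x":0,"y":0,"z":0,"rx":0,"ry":0,"rz":7,"grip":0.5},{"x":0,"y":0,"z":0,"rx":0,"ry":0,"rz":7,"grip":0.5},{"x":0,"y":0,"z":0,"rx":0,"ry":0,"rz":7,"grip":0.5},{"x":0,"y":0,"z":0,"rx":0,"ry":0,"rz":7,"grip":0.5},{"x":0,"y":0,"z":0,"rx":0,"ry":0,"rz":7,"grip":0.5},{"x":0,"y":0,"z":0,"rx":0,"ry":0,"rz":7,"grip":0.5},{"x":0,"y":0,"z":0,"rx":0,"ry":0,"rz":7,"grip":0.5},{"x":0,"y":0,"z":0,"rx":0,"ry":0,"rz":6,"grip":0.5},{"x":0,"y":0,"z":0,"rx":0,"ry":0,"rz":0,"grip":0.5},{"x":0,"y":0,"z":0,"rx":0,"ry":0,"rz":0,"grip":0.5}]'
```

```text
time: 8.63
eef_pos: [0.5646, 0.1426, 0.1455]
tcp_rot: [0.064, 0.998, 0.001, 0.003]
contact_force: [0.4, -0.1, 0.3]
opening: 0.498
finger_force: 0.0
time: 9.47
eef_pos: [0.5633, 0.1424, 0.2494]
tcp_rot: [0.248, 0.969, 0.001, 0.002]
contact_force: [-0.4, -0.7, -1.3]
opening: 0.497
finger_force: 0.0
time: 10.3
eef_pos: [0.5629, 0.1422, 0.2485]
tcp_rot: [0.664, 0.748, 0.001, 0.0]
contact_force: [0.2, 0.8, -0.1]
opening: 0.498
finger_force: 0.0
```

```bash
python3 -m creep '[{"x":-13,"y":-5.3,"z":0,"rx":0,"ry":0,"rz":0,"grip":0.5},{"x":-13,"y":-5.3,"z":0,"rx":0,"ry":0,"rz":0,"grip":0.5},{"x":-13,"y":-5.3,"z":0,"rx":0,"ry":0,"rz":0,"grip":0.5},{"x":-13,"y":-5.3,"z":0,"rx":0,"ry":0,"rz":0,"grip":0.5},{"x":-13,"y":-5.3,"z":0,"rx":0,"ry":0,"rz":0,"grip":0.5},{"x":-13,"y":-5.3,"z":0,"rx":0,"ry":0,"rz":0,"grip":0.5},{"x":-13,"y":-5.3,"z":0,"rx":0,"ry":0,"rz":0,"grip":0.5},{"x":-13,"y":-5.3,"z":0,"rx":0,"ry":0,"rz":0,"grip":0.5},{"x":-13,"y":-5.3,"z":0,"rx":0,"ry":0,"rz":0,"grip":0.5},{"x":-13,"y":-5.3,"z":0,"rx":0,"ry":0,"rz":0,"grip":0.5}]'
python3 look.py w3
python3 -c "
import cv2;a=cv2.imread('pics/w3.png');cv2.imwrite('pics/w3c.png',cv2.resize(a[:,140:420],None,fx=1.42,fy=1.42,interpolation=3))"
```

```text
time: 11.13
eef_pos: [0.5242, 0.0049, 0.2479]
tcp_rot: [0.665, 0.747, 0.0, 0.0]
contact_force: [-0.7, -0.9, -0.5]
opening: 0.506
finger_force: 0.0
[0.5238 0.003  0.2479] [ 0.6656  0.7463 -0.0009  0.0005] [-0.187  -0.0631  1.9272 -0.0021  1.2775 -0.3006] [ 0.2805 -0.7572  0.7336]
knobtop [0.5619 0.1429 0.166 ] [[372.2111   1.0188]]
knobbot [0.5619 0.1429 0.136 ] [[360.8733  13.1831]]
ring [0.5111 0.1476 0.123 ] [[284.7553   0.3852]]
nozz [0.5019 0.2351 0.105 ] [[ 286.1264 -127.9587]]
```

View pics/w3.png

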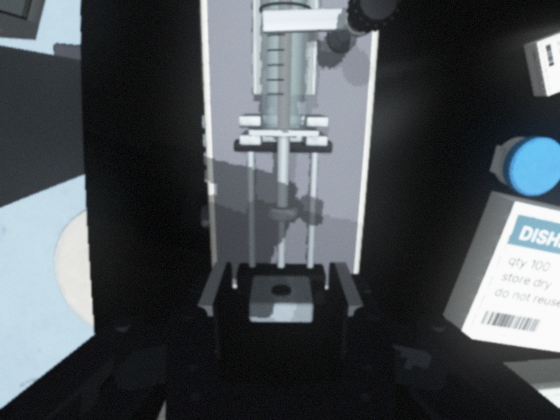

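The wrist view shows the clamp arm square across the barrel at (305,20). The flange is in its slot at (285,135) and the rod runs down the column at 283 to the button at (283,213). Next I measure axis, button, seal and ring from intensity profiles.

Run:
```python
from h import *
np.set_printoptions(precision=4,suppress=True)
w2=dict(np.load("pics/w2.npz"));w3=dict(np.load("pics/w3.npz"))
g2=cv2.cvtColor(w2["color"],6).astype(int);g3=cv2.cvtColor(w3["color"],6).astype(int)
print("w2 seal/ring rows 70..190 col 222-234 mean");
for r in range(112,190):print(r,g2[r,224:236].mean().round().astype(int),end="; ")
print("\nw2 row cross at 160,133,ring177");print(g2[160,195:260]);print(g2[133,195:260])
print("w2 button");
for r in range(290,330):print(r,g2[r,228:245].mean().round().astype(int),end="; ")
print("\nw3 button")
for r in range(190,235):print(r,g3[r,270:279].mean().round().astype(int),g3[r,279:287].mean().round().astype(int),end="; ")
for r in(160,180,195):print("\nw3 row",r,g3[r,265:300])
a=cv2.resize(g3[185:235,255:315].astype(np.uint8),None,fx=8,fy=8,interpolation=2)
b=cv2.resize(g2[105:190,205:250].astype(np.uint8),None,fx=6,fy=6,interpolation=2)
H=max(a.shape[0],b.shape[0]);f=lambda x:np.pad(x,((0,H-x.shape[0]),(0,10)))
cv2.imwrite("pics/z.png",np.hstack([f(a),f(b)]))
```

```text
w2 seal/ring rows 70..190 col 222-234 mean
112 211; 113 208; 114 200; 115 189; 116 182; 117 179; 118 177; 119 176; 120 175; 121 176; 122 176; 123 175; 124 175; 125 167; 126 143; 127 113; 128 98; 129 95; 130 94; 131 95; 132 94; 133 94; 134 95; 135 95; 136 96; 137 95; 138 95; 139 94; 140 94; 141 96; 142 101; 143 119; 144 141; 145 152; 146 152; 147 151; 148 152; 149 153; 150 155; 151 156; 152 160; 153 162; 154 162; 155 161; 156 161; 157 160; 158 158; 159 158; 160 158; 161 160; 162 160; 163 160; 164 160; 165 159; 166 159; 167 158; 168 156; 169 154; 170 155; 171 154; 172 154; 173 155; 174 157; 175 158; 176 157; 177 152; 178 130; 179 98; 180 100; 181 132; 182 153; 183 157; 184 158; 185 157; 186 158; 187 157; 188 156; 189 153; 
w2 row cross at 160,133,ring177
[172 173 172 171 177 174 173 172 181 197 209 213 212 206 200 186 174 162
 159 158 159 161 163 168 169 172 171 169 159 152 151 155 159 155 159 156
 152 147 158 172 184 183 182 179 175 166 161 151 140 133 133 134 159 184
 203 211 223 220 200 175 163 161 164 162 161]
[177 174 176 173 178 178 181 195 212 217 214 206 191 164 154 153 152 141
[... 877 characters left out ...]
95 103; 215 96 103; 216 94 102; 217 94 102; 218 90 99; 219 87 95; 220 81 92; 221 77 92; 222 77 94; 223 78 96; 224 77 96; 225 77 98; 226 77 96; 227 78 96; 228 77 96; 229 77 98; 230 77 100; 231 77 101; 232 77 104; 233 77 104; 234 76 105; 
w3 row 160 [163 166 167 164 165 162 164 157 137 113 107 113 134 159 183 198 212 218
 222 217 211 198 181 165 146 148 146 143 144 145 149 153 166 162 164]

w3 row 180 [100 100 101 102 104 101  99  98 102 101 100 109 132 162 184 195 206 213
 217 214 207 193 171 144 124 127 132 141 148 151 157 162 165 162 164]

w3 row 195 [101  97  96 101  99  99  99  98  97  96 101 102 108 115 125 126 129 132
 129 129 123 117 108  90  88  79  81  80  86  97 117 143 152 161 162]
```

View pics/z.png

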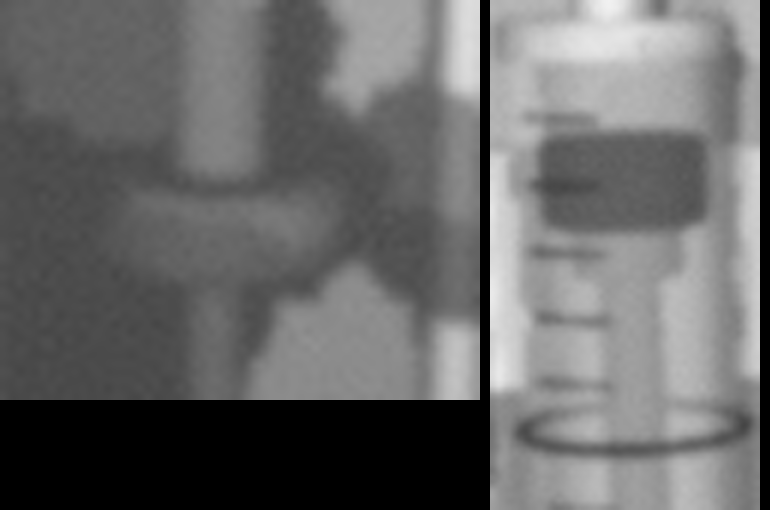

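The left crop shows the button's inner face at rows 206–208 and the rod at column 282.5. The right crop shows the seal from row 126.7 to 143.5 and the ring's upper edge at row 179.5. Now I cast rays.

Run:
```python
from h import *
np.set_printoptions(precision=4,suppress=True)
w2=dict(np.load("pics/w2.npz"));w3=dict(np.load("pics/w3.npz"))
u=np.array([-.1045,.9945,0]);v=np.array([.9945,.1045,0]);O=np.array([.5174,.0879,0])
def s(n,X):print(n,X,"pump x,y",((X-O)@v*1e3).round(1),((X-O)@u*1e3).round(1))
s("ring top",plane(w2,(229,179.5),.123));s("ring bottom",plane(w2,(229,172.5),.087))
s("seal f",plane(w2,(229,126.7),.1182));s("seal r",plane(w2,(229,143.3),.1182))
s("seal fb",plane(w2,(225.5,128),.1182))
s("rod w3 160",plane(w3,(282.8,160),.110));s("rod w3 195",plane(w3,(281.8,195),.110))
s("button inner rod top w3",plane(w3,(282.5,207),.110));s("button outer/top w3",plane(w3,(282.5,211.5),.119));
s("w2 button inner",plane(w2,(236,305),.110))
```

```text
ring top [0.5145 0.1461 0.123 ] pump x,y 3.2 58.2
ring bottom [0.5095 0.1452 0.087 ] pump x,y -1.9 57.8
seal f [0.5112 0.1937 0.1182] pump x,y 4.9 105.8
seal r [0.5121 0.1788 0.1182] pump x,y 4.2 90.9
seal fb [0.5081 0.1922 0.1182] pump x,y 1.7 104.7
rod w3 160 [0.5231 0.036  0.11  ] pump x,y 0.2 -52.2
rod w3 195 [0.5257 0.0072 0.11  ] pump x,y -0.2 -81.1
button inner rod top w3 [ 0.5275 -0.0029  0.11  ] pump x,y 0.5 -91.4
button outer/top w3 [ 0.5275 -0.004   0.119 ] pump x,y 0.5 -92.5
w2 button inner [0.5272 0.0051 0.11  ] pump x,y 1.1 -83.3
```

Draw length is about 46.7 mm, and the button route agrees (46.6 mm). Now I go down to the rod.

```bash
python3 -m creep '[{"x":4,"y":1.3,"z":10,"rx":0,"ry":0,"rz":0.5,"grip":0.5},{"x":3.7,"y":1.3,"z":18,"rx":0,"ry":0,"rz":0,"grip":0.5},{"x":0,"y":0,"z":20,"rx":0,"ry":0,"rz":0,"grip":0.5},{"x":0,"y":0,"z":20,"rx":0,"ry":0,"rz":0,"grip":0.5},{"x":0,"y":0,"z":20,"rx":0,"ry":0,"rz":0,"grip":0.5},{"x":0,"y":0,"z":20,"rx":0,"ry":0,"rz":0,"grip":0.5},{"x":0,"y":0,"z":20,"rx":0,"ry":0,"rz":0,"grip":0.5},{"x":0,"y":0,"z":15,"rx":0,"ry":0,"rz":0,"grip":0.5},{"x":0,"y":0,"z":12,"rx":0,"ry":0,"rz":0,"grip":0.5},{"x":0,"y":0,"z":7,"rx":0,"ry":0,"rz":0,"grip":0.5}]'
python3 - <<'E'
from plant import ctrl
s=ctrl.get_state();print(s["eef_pos"],s["tcp_rot"],s["contact_force"])
import numpy as np
u=np.array([-.1045,.9945,0]);v=np.array([.9945,.1045,0]);O=np.array([.5174,.0879,0])
d=s["eef_pos"]-O;print(d@v,d@u)
E
```

```text
time: 12.02
eef_pos: [0.5254, 0.0153, 0.0836]
tcp_rot: [0.668, 0.744, -0.001, -0.001]
contact_force: [-0.6, 0.1, -0.5]
opening: 0.5
finger_force: 0.0
[0.52541241 0.01526595 0.08356572] [ 6.68054813e-01  7.44110484e-01 -7.06566463e-04 -1.36211936e-03] [-0.55075926  0.06603351 -0.50180604]
0.00037808419756499506 -0.07307185537804538
```

```bash
python3 -m creep '[{"x":-2,"y":-0.3,"z":-1.2,"rx":0,"ry":0,"rz":0,"grip":0.5},{"x":-2,"y":0,"z":-1.2,"rx":0,"ry":0,"rz":0,"grip":0.5},{"x":0,"y":0,"z":0,"rx":0,"ry":0,"rz":0,"grip":0.3},{"x":0,"y":0,"z":0,"rx":0,"ry":0,"rz":0,"grip":0.2},{"x":0,"y":0,"z":0,"rx":0,"ry":0,"rz":0,"grip":0.15},{"x":0,"y":0,"z":0,"rx":0,"ry":0,"rz":0,"grip":0},{"x":0,"y":0,"z":0,"rx":0,"ry":0,"rz":0,"grip":0},{"x":0,"y":0,"z":0,"rx":0,"ry":0,"rz":0,"grip":0},{"x":0,"y":0,"z":0,"rx":0,"ry":0,"rz":0,"grip":0},{"x":0,"y":0,"z":0,"rx":0,"ry":0,"rz":0,"grip":0}]' 25
```

```text
time: 12.85
eef_pos: [0.527, 0.0105, 0.0888]
tcp_rot: [0.668, 0.744, -0.0, 0.0]
contact_force: [-2.7, -1.2, 6.3]
opening: 0.105
finger_force: 25.0
```

The rod is held (opening 9 mm), with about 6 N of downward preload. I ease that off before pulling.

```bash
python3 -m creep '[{"x":0,"y":0,"z":-0.5,"rx":0,"ry":0,"rz":0,"grip":0},{"x":0,"y":-0.3,"z":-0.5,"rx":0,"ry":0,"rz":0,"grip":0},{"x":0,"y":0,"z":0,"rx":0,"ry":0,"rz":0,"grip":0},{"x":0,"y":0,"z":0,"rx":0,"ry":0,"rz":0,"grip":0},{"x":0,"y":0,"z":0,"rx":0,"ry":0,"rz":0,"grip":0},{"x":0,"y":0,"z":0,"rx":0,"ry":0,"rz":0,"grip":0},{"x":0,"y":0,"z":0,"rx":0,"ry":0,"rz":0,"grip":0},{"x":0,"y":0,"z":0,"rx":0,"ry":0,"rz":0,"grip":0},{"x":0,"y":0,"z":0,"rx":0,"ry":0,"rz":0,"grip":0},{"x":0,"y":0,"z":0,"rx":0,"ry":0,"rz":0,"grip":0}]'
```

```text
time: 13.68
eef_pos: [0.5265, 0.0107, 0.0892]
tcp_rot: [0.668, 0.744, 0.0, 0.0]
contact_force: [-1.1, -2.4, 0.8]
opening: 0.107
finger_force: 24.6
```

```bash
python3 -m creep '[{"x":-2,"y":0,"z":0,"rx":0,"ry":0,"rz":0,"grip":0},{"x":-3,"y":0,"z":0,"rx":0,"ry":0,"rz":0,"grip":0},{"x":-3,"y":0,"z":0,"rx":0,"ry":0,"rz":0,"grip":0},{"x":-3,"y":0,"z":0,"rx":0,"ry":0,"rz":0,"grip":0},{"x":-3,"y":0,"z":0,"rx":0,"ry":0,"rz":0,"grip":0},{"x":-3,"y":0,"z":0,"rx":0,"ry":0,"rz":0,"grip":0},{"x":-3,"y":0,"z":0,"rx":0,"ry":0,"rz":0,"grip":0},{"x":-2,"y":0,"z":0,"rx":0,"ry":0,"rz":0,"grip":0},{"x":-1,"y":0,"z":0,"rx":0,"ry":0,"rz":0,"grip":0},{"x":0,"y":0,"z":0,"rx":0,"ry":0,"rz":0,"grip":0}]'
```

```text
time: 14.52
eef_pos: [0.529, -0.0127, 0.0892]
tcp_rot: [0.668, 0.744, -0.0, 0.0]
contact_force: [0.4, -0.7, -0.6]
opening: 0.107
finger_force: 24.5
```

Forces stay low. I continue by 20 mm to 43 mm total.

```bash
python3 -m creep '[{"x":-2,"y":0,"z":0,"rx":0,"ry":0,"rz":0,"grip":0},{"x":-3,"y":0,"z":0,"rx":0,"ry":0,"rz":0,"grip":0},{"x":-3,"y":0,"z":0,"rx":0,"ry":0,"rz":0,"grip":0},{"x":-3,"y":0,"z":0,"rx":0,"ry":0,"rz":0,"grip":0},{"x":-3,"y":0,"z":0,"rx":0,"ry":0,"rz":0,"grip":0},{"x":-2,"y":0,"z":0,"rx":0,"ry":0,"rz":0,"grip":0},{"x":-1,"y":0,"z":0,"rx":0,"ry":0,"rz":0,"grip":0},{"x":0,"y":0,"z":0,"rx":0,"ry":0,"rz":0,"grip":0},{"x":0,"y":0,"z":0,"rx":0,"ry":0,"rz":0,"grip":0},{"x":0,"y":0,"z":0,"rx":0,"ry":0,"rz":0,"grip":0}]'
python3 - <<'E'
from h import *
from plant import ctrl,optics
np.set_printoptions(precision=4,suppress=True)
s=ctrl.get_state();print(s["eef_pos"],s["contact_force"])
a=[]
u=np.array([-.1045,.9945,0]);v=np.array([.9945,.1045,0]);O=np.array([.5174,.0879,0])
for n,(x,y,w,h) in dict(scene=(195,145,75,55),side=(280,145,75,75),wrist=(180,0,200,100)).items():
    c=optics.read_camera(n);np.savez(f"pics/{n}9.npz",**c)
    pts=np.array([O+.058*u+[0,0,.123],O+.0615*u+[0,0,.1182]]);print(n,proj(c,pts))
    a.append(cv2.resize(c["color"][y:y+h,x:x+w],(390,int(390*h/w)),interpolation=3))
H=max(i.shape[0] for i in a[:2]);f=lambda i:np.pad(i,((0,H-i.shape[0]),(0,0),(0,0)))
b=np.hstack([f(i) for i in a[:2]]);w=np.pad(a[2],((0,0),(0,390),(0,0)))
cv2.imwrite("pics/f.png",np.vstack([b,w]))
E
```

```text
time: 15.35
eef_pos: [0.5308, -0.0293, 0.0893]
tcp_rot: [0.668, 0.744, -0.0, 0.0]
contact_force: [0.2, -0.9, 0.3]
opening: 0.101
finger_force: 24.5
[ 0.5308 -0.0293  0.0893] [ 0.1991 -0.8608  0.2956]
scene [[226.0611 159.9804]
 [225.1075 161.0078]]
side [[317.4901 167.3085]
 [317.9222 167.5205]]
wrist [[ 276.9946 -279.3958]
 [ 277.1501 -276.8745]]
```

View pics/f.png

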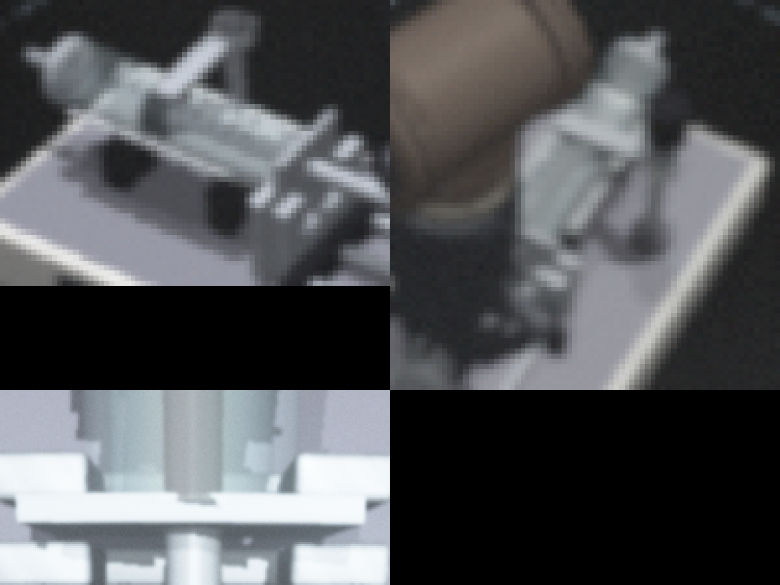

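The views show the clamp arm bearing across the barrel, the flange still down in its slot, and the seal just short of the arm. That used the last allowed picture, so I continue numerically: I refine the seal front in the early wrist view by modelling its rim column by column.

Run:
```python
from h import *
np.set_printoptions(precision=2,suppress=True,linewidth=160)
w2=dict(np.load("pics/w2.npz"));g=cv2.GaussianBlur(cv2.cvtColor(w2["color"],6).astype(float),(3,1),0)
def cross(col,r0,r1,T):
    p=g[r0:r1,col]
    for i in range(len(p)-1):
        if (p[i]-T)*(p[i+1]-T)<0:return r0+i+(p[i]-T)/(p[i]-p[i+1])
u=np.array([-.1045,.9945,0]);v=np.array([.9945,.1045,0]);O=np.array([.5174,.0879,0])
cols=list(range(213,243,2))
print("top",[(c,round(cross(c,119,134,130) or 0,1)) for c in cols])
print("bot",[(c,round(cross(c,136,149,125) or 0,1)) for c in cols])
for y,nm in((.1035,"f"),(.1045,"f"),(.1055,"f"),(.0905,"r")):
  for th in(-90,0,45,90,135,180):
    t=np.radians(th);X=O+.0132*np.cos(t)*v+y*u+[0,0,.105+.0132*np.sin(t)];print(nm,y,th,proj(w2,X)[0],end=" ")
  print()
# ring: row vs col at darkest, upper arc
print("ring lower-row arc",[(c,170+int(np.argmin(g[170:186,c]))) for c in range(211,250,3)])
for y in(.057,.058,.059):
  print(y,[proj(w2,O+.018*np.cos(t)*v+y*u+[0,0,.105+.018*np.sin(t)])[0].round(1).tolist() for t in np.radians([-90,0,90,180])])
for n in("scene0","scene9"):
  c=dict(np.load(f"pics/{n}.npz"));gg=cv2.cvtColor(c["color"],6).astype(np.float32)
  ys=np.arange(.03,.14,.002)
  for zz,xx in((.105,-.0125),):
    p=proj(c,np.array([O+xx*v+y*u+[0,0,zz] for y in ys])).astype(np.float32)
    print(n,list(zip((ys*1e3).astype(int).tolist(),cv2.remap(gg,p[:,:1],p[:,1:],1).ravel().astype(int).tolist())))
```

```text
top [(213, np.float64(128.7)), (215, np.float64(123.9)), (217, np.float64(124.2)), (219, np.float64(126.3)), (221, np.float64(126.3)), (223, np.float64(126.5)), (225, np.float64(126.6)), (227, np.float64(126.4)), (229, np.float64(126.5)), (231, np.float64(126.4)), (233, np.float64(126.3)), (235, np.float64(126.3)), (237, np.float64(126.3)), (239, np.float64(126.4)), (241, np.float64(119.8))]
bot [(213, np.float64(140.4)), (215, np.float64(142.6)), (217, np.float64(143.1)), (219, np.float64(143.5)), (221, np.float64(143.5)), (223, np.float64(143.4)), (225, np.float64(143.3)), (227, np.float64(143.2)), (229, np.float64(143.2)), (231, np.float64(143.3)), (233, np.float64(143.3)), (235, np.float64(143.4)), (237, np.float64(142.5)), (239, np.float64(141.7)), (241, np.float64(140.4))]
f 0.1035 -90 [227.85 127.33] f 0.1035 0 [239.86 128.12] f 0.1035 45 [234.52 128.93] f 0.1035 90 [223.71 129.41] f 0.1035 135 [214.21 129.25] f 0.1035 180 [211.89 128.56] 
f 0.1045 -90 [227.8  126.29] f 0.1045 0 [239.81 127.03] f 0.1045 45 [234.47 127.81] f 0.1045 90 [223.65 128.28] f 0.1045 135 [214.14 128.14
[... 1313 characters left out ...]
, 90), (130, 68), (132, 51), (134, 40), (136, 36), (138, 34), (140, 33)]
scene9 [(30, 157), (32, 157), (34, 151), (36, 143), (38, 134), (40, 124), (42, 114), (44, 107), (46, 96), (48, 86), (50, 75), (52, 70), (54, 65), (56, 63), (58, 62), (60, 62), (62, 74), (64, 90), (66, 116), (68, 136), (70, 152), (72, 158), (74, 161), (76, 161), (78, 160), (80, 160), (82, 163), (84, 167), (86, 175), (88, 180), (90, 177), (92, 155), (94, 133), (96, 117), (98, 109), (100, 110), (102, 114), (104, 116), (106, 113), (108, 108), (110, 103), (112, 100), (114, 100), (116, 100), (118, 101), (120, 105), (122, 109), (124, 111), (126, 102), (128, 89), (130, 67), (132, 49), (134, 38), (136, 35), (138, 33), (140, 33)]
```

Seal front refines to about 104.8 and ring to about 58.1, so the draw is 46.6 mm. The scene profile shows the seal moved 40 mm as commanded and the nozzle edge did not shift (about 0.1 mm). The remaining 6.6 mm follows.

```bash
python3 -m creep '[{"x":-1,"y":0,"z":0,"rx":0,"ry":0,"rz":0,"grip":0},{"x":-2,"y":0,"z":0,"rx":0,"ry":0,"rz":0,"grip":0},{"x":-2,"y":0,"z":0,"rx":0,"ry":0,"rz":0,"grip":0},{"x":-1,"y":0,"z":0,"rx":0,"ry":0,"rz":0,"grip":0},{"x":-0.6,"y":0,"z":0,"rx":0,"ry":0,"rz":0,"grip":0},{"x":0,"y":0,"z":0,"rx":0,"ry":0,"rz":0,"grip":0},{"x":0,"y":0,"z":0,"rx":0,"ry":0,"rz":0,"grip":0},{"x":0,"y":0,"z":0,"rx":0,"ry":0,"rz":0,"grip":0},{"x":0,"y":0,"z":0,"rx":0,"ry":0,"rz":0,"grip":0},{"x":0,"y":0,"z":0,"rx":0,"ry":0,"rz":0,"grip":0}]'
python3 - <<'E'
from h import *
from plant import ctrl,optics
s=ctrl.get_state();d=s["eef_pos"]-np.array([.5265,.0107,.0892]);print("drawn",d@np.array([-.1045,.9945,0]),s["contact_force"])
u=np.array([-.1045,.9945,0]);v=np.array([.9945,.1045,0]);O=np.array([.5174,.0879,0])
ys=np.arange(.03,.14,.002)
for n,c in(("0",dict(np.load("pics/scene0.npz"))),("end",optics.read_camera("scene"))):
  gg=cv2.cvtColor(c["color"],6).astype(np.float32)
  for xx,zz in((-.0125,.105),(-.018,.105)):
    p=proj(c,np.array([O+xx*v+y*u+[0,0,zz] for y in ys])).astype(np.float32)
    print(n,xx,list(zip((ys*1e3).astype(int).tolist(),cv2.remap(gg,p[:,:1],p[:,1:],1).ravel().astype(int).tolist())))
E
```

```text
time: 16.33
eef_pos: [0.5315, -0.0358, 0.0893]
tcp_rot: [0.668, 0.744, -0.0, 0.0]
contact_force: [-0.8, -0.9, -0.2]
opening: 0.102
finger_force: 24.5
drawn -0.0467338087266196 [-0.81001776 -0.93590376 -0.17420652]
0 -0.0125 [(30, 159), (32, 159), (34, 156), (36, 156), (38, 157), (40, 156), (42, 151), (44, 146), (46, 144), (48, 147), (50, 152), (52, 153), (54, 155), (56, 155), (58, 150), (60, 140), (62, 130), (64, 124), (66, 134), (68, 143), (70, 150), (72, 151), (74, 147), (76, 136), (78, 126), (80, 114), (82, 104), (84, 98), (86, 90), (88, 84), (90, 75), (92, 70), (94, 65), (96, 63), (98, 63), (100, 65), (102, 74), (104, 83), (106, 90), (108, 95), (110, 98), (112, 99), (114, 100), (116, 100), (118, 102), (120, 106), (122, 110), (124, 113), (126, 103), (128, 90), (130, 68), (132, 51), (134, 40), (136, 36), (138, 34), (140, 33)]
0 -0.018 [(30, 148), (32, 147), (34, 147), (36, 147), (38, 147), (40, 145), (42, 140), (44, 136), (46, 135), (48, 139), (50, 142), (52, 142), (54, 139), (56, 131), (58, 124), (60, 119), (62, 125), (64, 132), (66, 141), (68, 143), (70, 144), (72, 144), (74, 141
[... 905 characters left out ...]
, 102), (128, 89), (130, 67), (132, 50), (134, 39), (136, 35), (138, 32), (140, 30)]
end -0.018 [(30, 142), (32, 137), (34, 127), (36, 113), (38, 97), (40, 80), (42, 75), (44, 72), (46, 69), (48, 70), (50, 76), (52, 85), (54, 90), (56, 95), (58, 98), (60, 106), (62, 119), (64, 130), (66, 140), (68, 143), (70, 145), (72, 145), (74, 145), (76, 144), (78, 144), (80, 146), (82, 148), (84, 155), (86, 163), (88, 165), (90, 158), (92, 137), (94, 116), (96, 100), (98, 95), (100, 95), (102, 97), (104, 98), (106, 97), (108, 95), (110, 92), (112, 92), (114, 92), (116, 93), (118, 92), (120, 92), (122, 83), (124, 72), (126, 55), (128, 43), (130, 33), (132, 32), (134, 33), (136, 31), (138, 30), (140, 31)]
```

The seal's dark edge now runs into the ring, 46.7 mm has been drawn, the forces are near zero and the barrel has not shifted. Handing in.

```bash
python3 -c "
from plant import sign_off
print(sign_off())"
```

```text
the job is handed in; nothing more can be done
None
```

The clamp bears on the barrel, and the plunger is drawn back 46.7 mm with the seal's front edge at the ring (to about 1 mm, by measurement from the images) and still held; the job is handed in at about 16 s of the 45 s, and no verdict was shown.

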